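# Load the coil former on the winder's arbor

## Robot

A 6-joint arm with a two-finger parallel gripper is mounted at the origin on the work surface. World frame = base frame: x ahead of the robot, y to its left, z up, the work surface at z = 0. Lengths are in m, angles in rad, forces in N, time in s.
With the tool pointing down it reaches from about 0.35 to 0.975 m from the base axis. Payload 7.1 kg.
Tool frame: the origin (TCP) lies midway between the tips of the shut fingers; the grasp point (between the pads) lies 19 mm behind it (env.grip_depth is the distance from the TCP to the grasp point, in m); z points along the fingers, y is the direction in which the jaws open and shut (so a half turn about z gives the same grasp; the last joint's range is limited). The gripper opens to 88 mm and grips with 3 to 60 N. Pads are 20 mm wide; open, the fingers measure 115 mm over their backs; the gripper's body (75 mm by 178 mm) begins 61 mm behind the grasp point.
Start: joints at [1.207, 0.423, 1.63, -0, 1.089, -0.019], TCP at [0.211, 0.588, 0.223] pointing down, gripper open.
Joint ranges: [-3, 3], [-0.9, 2.11], [0.09, 2.58], [-1.31, 4.45], [0.11, 2.69], [-2.54, 2.54]. Speed limits (rad/s): [2.39, 2.39, 3.01, 3.14, 3.14, 3.14].

## Interface

Orientations are given as a unit quaternion [w, x, y, z].
In Python, from cell import env gives the robot as it stands.
- The arm moves only by the tool send_rows, never from a script. Its argument "steps" is a list of rows, each an object with "fingers": the opening in per cent of the stroke, from 0 (shut) to 100 (fully open); "dp": the shift along the tool's x, y, z in mm, a list of three; "turn": the turn, a rotation vector about the tool's x, y, z in degrees, a list of three. In form: [{"fingers": fingers, "dp": [tx, ty, tz], "turn": [wx, wy, wz]}, ...]. A call has 1 to 10 rows; each row shifts and turns the commanded pose from where the row before left it, along the tool's axes as they then stand; what a row does not reach is not made up. A row lasts 1/12 s, in which the tool goes at most 41.7 mm and 7.16 degrees, less where a joint would pass 70% of its speed; a pose out of reach is approached as far as the arm can. A call with a gripper value outside its range is refused whole. The fingers move at their own pace and stop on an object; "newtons" is the grip in N (left out, the last holds). Time passes only in rows, so rows that do not move let the fingers close. It gives the time, the measured TCP pose, the force and the opening at its end, in the units of the state.
- env.read_state(): the state, without advancing time (a new reading comes with each control period).
- env.camera(name): name is "side" or "top"; returns a dict with "image" (480x640x3 uint8, red, green, blue), "z_map" (480x640 float32, m along the optical axis (not along the pixel's ray), 0 where there is no reading), "K" (3x3 intrinsics, pixels), "k1" (the pictures are not rectified: a ray, as slopes to the right and down, at radius r is drawn at 1 + k1 r^2 times it, then the intrinsics apply), "extrinsics" (4x4, takes a point from camera to world coordinates). Camera axes: x right, y up, looking along -z (the intrinsics and any distortion apply to the point x, -y, -z); pixel columns grow to the right and rows downward; lengths in m; the calibration is good to about 2 mm. A picture is of the moment at which its call begins.
- env.finish_job(): hands the job in, once; it reports no verdict.
The state is a dict: "clock": time; "joint_pos": joint angles; "qvel": joint speeds; "tau": joint torques, N m; "tool_pos": TCP position; "tcp_rot": TCP orientation; "contact_force": force on the tool from outside, world axes, zero at the start; "moment": the same for the moment, N m; "opening": opening from 0.0 (shut) to 1.0 (fully open).
Only numpy, scipy, OpenCV 4.12 (cv2) and the standard library are available. Lean on these libraries where they do the work, as an engineer would, in place of code of your own. Each camera call takes 0.05 s, during which the arm holds its last target. There are 200 camera calls.

## Task

Load the larger of the two white coil formers on the coil winder: slide it along the bench, without lifting it, square against the winder's fence and then along the fence onto the round arbor, until it is fully home against the collar. Leave it there, let go, and leave the smaller former and everything else on the bench where they are.

Things in the scene. Friction and masses are not known exactly. Their poses are not given: they have to be found in the camera images.
- winder: Coil winder, fixed: grey gearbox 150 x 150 x 137 mm high with a crank, an arbor and a fence. Origin: on the bench below the arbor's axis, in the plane of the 72 mm collar's face. z up; y is parallel to the arbor, from its free end towards the gearbox (collar face y = 0, gearbox foot from y = +7 mm, arbor and fence at y below 0); x points from the arbor to the fence.
- arbor_tip (a point): The free end of the arbor, on its axis (winder frame x 0, y -92, z +46 mm). The arbor is a horizontal fixed round steel bar, 30 mm in diameter, axis 46 mm above the bench, 92 mm long from collar to tip; its last 14 mm taper to 14 mm diameter.
- fence_end (a point): Far end of the fence: top edge of its guiding face (winder frame x +46, y -490, z +25 mm). The fence is a fixed aluminium bar 25 mm high, 12 mm thick, parallel to the arbor from y = -60 to -490 mm, guiding face at x = +46 mm, a low foot behind it to x = +89 mm. With the larger former's side flat against it the bore is centred on the arbor.
- former_center (a point): Centre of the LARGER former, loose, white plastic, 0.2-0.4 kg, slides with 1-4 N: 92 mm wide (its x), 90 long (its y, along the 46 mm square through bore), 92 high, centre 46 up. End flanges 6 mm thick, 78 apart; body between 76 square. Starts beside the fence, 100-140 mm gap to it, up to 0.3 rad off square to the winder's axes. Fully home: winder frame x 0, y -45 mm.
- small_center (a point): Centre of the SMALLER coil former, same shape and material: 60 x 60 x 60 mm with a 16 mm bore that does not fit the arbor; centre 30 mm up. Loose, to be left alone. It stands about 180 mm from the larger one, on either side of it, and clear of the strip along the fence that the larger one slides in.
- jar: Closed clear jar, loose, 60 mm diameter, 85 mm high; origin under its centre. Leave alone.
- meter: Hand-held multimeter lying face up, loose, 90 x 170 x 48 mm; origin under its centre. Leave alone.
- screwdriver: Black-handled screwdriver, about 200 mm long, lying on the bench beyond the fence, loose. Leave alone.
- tray: Grey parts tray, loose, 130 x 180 x 35 mm; origin under its centre. Leave alone.
- mug: White mug, loose, 80 mm diameter, 95 mm high; origin under its centre. Leave alone.
- lams: Dark steel block (lamination stack), loose, 80 x 100 x 30 mm; origin under its centre. Leave alone.

How it is judged:
On the way:
1. the larger former's leading end is over the tip of the arbor (y of former_center in the frame of winder between -0.137 and -0.065 m and x of former_center in the frame of winder between -0.015 and 0.015 m), for 0.02 s.
At the end, for the whole second after the job is handed in: The larger former is threaded on the arbor with its end within 6 mm of the collar's face, its centre within 12 mm of the arbor's axis sideways, its bore within 0.12 rad of the arbor, upright on the bench, and let go (y of former_center in the frame of winder between -0.051 and -0.04 m and x of former_center in the frame of winder between -0.012 and 0.012 m and angle between the y axis of former_center and the y axis of winder, either way round below 0.12 rad and angle between former_center's own z axis and vertical below 0.06 rad and height (world z) of former_center below 0.052 m and contact force between former and the fingers below 0.2 N); the robot touches nothing.
It fails at once if the larger former is lifted or tipped (centre raised more than 15 mm, or leaning more than 0.3 rad) (height (world z) of former_center above 0.061 m or angle between former_center's own z axis and vertical above 0.3 rad).
It fails at once if the smaller former is moved more than 25 mm (distance of small_center from where it was at the start of the episode above 0.025 m).
It fails at once if another loose thing on the bench is moved more than 25 mm (distance of any of jar, meter, screwdriver, tray, mug, lams from where it was at the start of the episode above 0.025 m).
It also fails if it takes over 61 s, if anything falls off the work surface, if the arm or the gripper's body presses on something with over 40 N, if the wrist force passes 120 N, or if a joint passes its speed limit or range.

## Working session

There is one attempt and no reset: what is moved stays moved. The work goes in short steps, Python scripts to look and compute and a tool call to move; the robot and the scene stay as the last step left them, time stands still between calls to the robot, and variables do not carry over. Pictures are saved under pics/ and viewed, about 8 in all and at most 12, crops included, and the job is handed in when it is done.

Besides the shell and the picture viewer there is one more tool, called after ">>>" in YAML: its name, and indented under it one key for each argument. send_rows: Moves the arm, as the interface text tells. Its arguments: {"type":"object","properties":{"steps":{"type":"array"},"newtons":{"type":"number"}},"required":["steps"]}

```bash
ls; mkdir -p pics
cat > h.py <<'E'
import numpy as np, cv2
from cell import env
def cloud(c):
    z=c["z_map"].astype(float);K=c["K"];k1=c["k1"]
    v,u=np.mgrid[0:480,0:640].astype(float)
    D=np.array([k1,0,0,0,0.])
    p=cv2.undistortPoints(np.stack([u.ravel(),v.ravel()],1)[:,None],np.array(K,float),D)[:,0]
    a=p[:,0].reshape(z.shape);b=p[:,1].reshape(z.shape)
    P=np.stack([a*z,-b*z,-z,np.ones_like(z)],-1)@np.array(c["extrinsics"]).T
    P=P[...,:3];P[z==0]=np.nan
    return P
E
python3 - <<'E'
from h import *
for n in("side","top"):
    c=env.camera(n);cv2.imwrite(f"pics/{n}0.png",c["image"][...,::-1]);np.save(f"{n}0.npy",cloud(c));print(n,c["K"],c["k1"],c["extrinsics"])
print(env.read_state())
E
```

```text
pics
side [[437.71302014   0.         323.23644441]
 [  0.         437.71302014 241.05697417]
 [  0.           0.           1.        ]] -0.05111443200887135 [[ 0.70738488  0.50289439 -0.49669293  0.0024454 ]
 [-0.70681863  0.50700989 -0.49330355 -0.53880476]
 [ 0.00374864  0.70002729  0.71410626  0.85051278]
 [ 0.          0.          0.          1.        ]]
top [[583.9529141    0.         321.80127264]
 [  0.         583.9529141  240.42313296]
 [  0.           0.           1.        ]] -0.17457673156082093 [[ 0.01104969  0.99546468 -0.09448795  0.39748386]
 [-0.99959363  0.01347961  0.02511721  0.01982959]
 [ 0.02627696  0.09417202  0.9952091   1.44571518]
 [ 0.          0.          0.          1.        ]]
{'clock': 0.1, 'joint_pos': array([ 1.20695866e+00,  4.23757645e-01,  1.63059595e+00, -1.04754598e-05,
        1.08862389e+00, -1.90133305e-02]), 'qvel': array([-8.28202387e-04, -1.17054315e-03, -8.20015086e-04,  5.48477775e-04,
        4.20603852e-05,  4.33969075e-04]), 'tau': array([ 1.14756469e-05, -5.45614457e+01, -2.74324465e+01,  6.45653531e-02,
        1.88064220e-02, -3.59986370e-05]), 'tool_pos': array([0.211077  , 0.58774425, 0.2219906 ]), 'tcp_rot': array([-1.27183459e-04,  1.71556814e-01,  9.85173985e-01, -6.80648626e-04]), 'contact_force': array([-0.14566692,  0.53447966,  0.33510659]), 'moment': array([-0.01203376, -0.05375414, -0.03004505]), 'opening': 1.001029200837845}
```

View pics/top0.png

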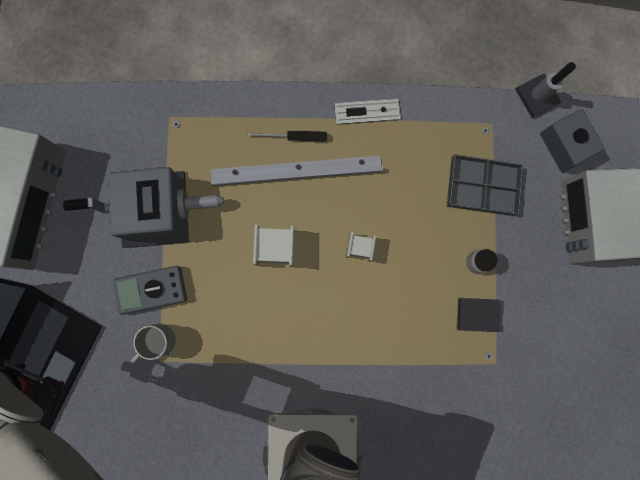

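View pics/side0.png

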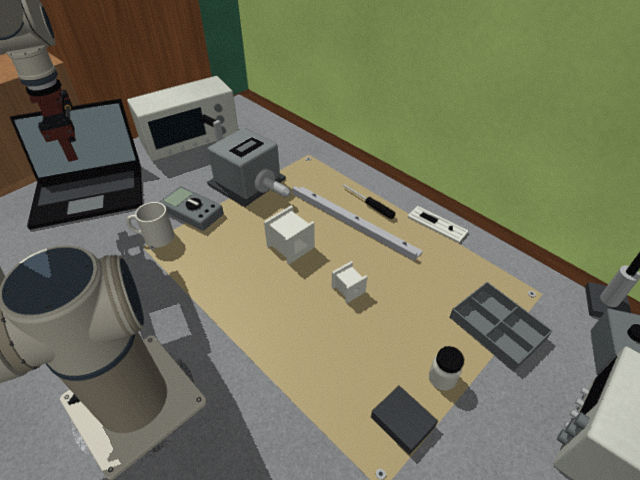

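The top view shows the large former at about (273,246), with its flanges at columns 257 and 291. The small one is at (362,246), the arbor tip at about (222,201), and the fence runs from (212,177) to (382,163). World +x is up in the picture and world +y is left.

Run:
```python
from h import *
P=np.load("top0.npy");S=np.load("side0.npy")
v,u=np.mgrid[0:480,0:640]
def sel(P,box,z0,z1):
    a,b,c,d=box;m=(u>=a)&(u<=b)&(v>=c)&(v<=d)&(P[...,2]>z0)&(P[...,2]<z1);return P[m]
def rect(Q,n):
    r=cv2.minAreaRect((Q[:,:2]*1000).astype(np.float32));print(n,len(Q),"z",np.median(Q[:,2]).round(4),"c",np.round(r[0],1),"s",np.round(r[1],1),"a",round(r[2],2))
for nm,C,bx in(("top",P,{'f':(205,390,150,190),'L':(245,305,220,275),'s':(335,385,225,265),'a':(188,230,185,215),'g':(105,190,160,240)}),("side",S,{'f':(290,425,180,265),'L':(255,325,200,265),'s':(325,375,255,305),'a':(255,300,165,200),'g':(200,285,120,200)})):
    rect(sel(C,bx['f'],.018,.032),nm+" fence")
    rect(sel(C,bx['L'],.083,.1),nm+" Ltop")
    rect(sel(C,bx['L'],.07,.083),nm+" Lbody")
    rect(sel(C,bx['s'],.053,.066),nm+" small")
    rect(sel(C,bx['a'],.054,.066),nm+" arbor")
    rect(sel(C,bx['g'],.12,.15),nm+" gear")
    print(np.median(sel(C,(320,335,290,330) if nm=="top" else (200,230,270,290),-.05,.05)[:,2]))
```

```text
top fence 902 z 0.0245 c [695.4  48.8] s [ 15.1 429.5] a 5.5
top Ltop 874 z 0.086 c [515.8 100.4] s [90.4 91.2] a 88.65
top Lbody 443 z 0.0814 c [514.8  97.8] s [92.5 83.5] a 82.97
top small 281 z 0.0559 c [ 517.4 -108.5] s [60.5 58.9] a 81.11
top arbor 314 z 0.0591 c [620.9 268.4] s [28.9 83.6] a 4.85
top gear 4101 z 0.1376 c [608.2 405.5] s [151.2 152.9] a 5.86
0.00035569109679201016
side fence 948 z 0.0219 c [694.8  44.4] s [292.1 329.5] a 46.69
side Ltop 344 z 0.0865 c [516.8  96.5] s [95.9 93.3] a 88.75
side Lbody 650 z 0.0809 c [516.7  95.2] s [92.9 93.5] a 88.34
side small 163 z 0.0566 c [ 519. -113.] s [62.  60.2] a 81.11
side arbor 219 z 0.0581 c [619.9 300.6] s [122.9  84.7] a 63.39
side gear 1754 z 0.135 c [605.7 418.8] s [153.6 191. ] a 5.2
0.00032308193677854646
```

Run:
```python
from h import *
i=cv2.imread("pics/top0.png")[140:290,170:400];cv2.imwrite("pics/crop1.png",cv2.resize(i,None,fx=3.4,fy=3.4,interpolation=cv2.INTER_CUBIC))
```

```text
(no output)
```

View pics/crop1.png

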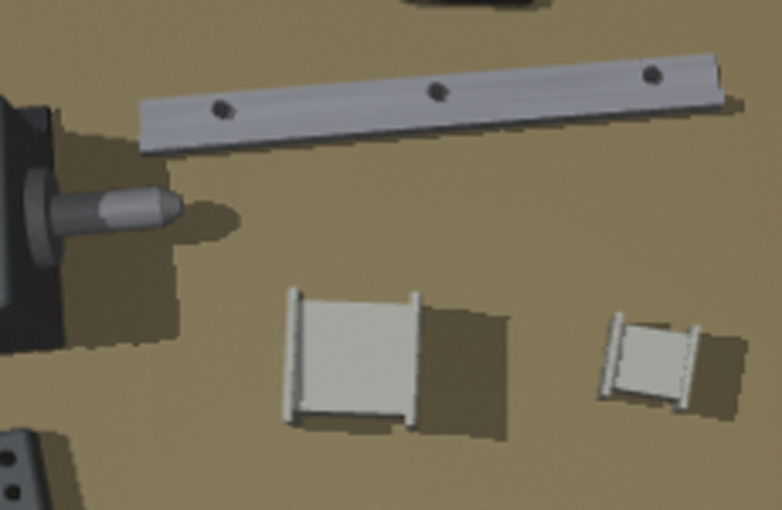

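>>> send_rows:
  steps:
    - {"fingers": 100,"dp": [0,0,0],"turn": [0,0,7.15]}
    - {"fingers": 100,"dp": [0,0,0],"turn": [0,0,7.15]}
    - {"fingers": 100,"dp": [0,0,0],"turn": [0,0,7.15]}
    - {"fingers": 100,"dp": [0,0,0],"turn": [0,0,7.15]}
    - {"fingers": 100,"dp": [0,0,0],"turn": [0,0,7.15]}
    - {"fingers": 100,"dp": [0,0,0],"turn": [0,0,7.15]}
    - {"fingers": 100,"dp": [0,0,0],"turn": [0,0,7.15]}
    - {"fingers": 100,"dp": [0,0,0],"turn": [0,0,7.15]}
    - {"fingers": 100,"dp": [0,0,0],"turn": [0,0,7.15]}
    - {"fingers": 100,"dp": [0,0,0],"turn": [0,0,7.15]}

```text
clock: 0.93
tool_pos: [0.2111, 0.5879, 0.2222]
tcp_rot: [0.0, 0.717, 0.697, -0.0]
contact_force: [0.2, -0.5, 0.3]
opening: 1.003
```

>>> send_rows:
  steps:
    - {"fingers": 100,"dp": [-25,15,0],"turn": [0,0,0]}
    - {"fingers": 100,"dp": [-25,15,0],"turn": [0,0,0]}
    - {"fingers": 100,"dp": [-25,15,0],"turn": [0,0,0]}
    - {"fingers": 100,"dp": [-25,15,0],"turn": [0,0,0]}
    - {"fingers": 100,"dp": [-25,15,0],"turn": [0,0,0]}
    - {"fingers": 100,"dp": [-25,15,0],"turn": [0,0,0]}
    - {"fingers": 100,"dp": [-25,15,0],"turn": [0,0,0]}
    - {"fingers": 100,"dp": [-25,15,0],"turn": [0,0,0]}
    - {"fingers": 100,"dp": [-25,15,0],"turn": [0,0,0]}
    - {"fingers": 100,"dp": [0,0,0],"turn": [0,0,0]}

```text
clock: 1.77
tool_pos: [0.3424, 0.3566, 0.2223]
tcp_rot: [0.001, 0.716, 0.698, -0.001]
contact_force: [0.7, 0.0, -1.1]
opening: 1.001
```

>>> send_rows:
  steps:
    - {"fingers": 100,"dp": [-29.3,20.1,0],"turn": [0,0,0]}
    - {"fingers": 100,"dp": [-29.3,20.1,0],"turn": [0,0,0]}
    - {"fingers": 100,"dp": [-29.3,20.1,0],"turn": [0,0,0]}
    - {"fingers": 100,"dp": [-29.3,20.1,0],"turn": [0,0,0]}
    - {"fingers": 100,"dp": [-29.3,20.1,0],"turn": [0,0,0]}
    - {"fingers": 100,"dp": [-29.3,20.1,0],"turn": [0,0,0]}
    - {"fingers": 100,"dp": [-29.3,20.1,0],"turn": [0,0,0]}
    - {"fingers": 100,"dp": [-29.3,20.1,0],"turn": [0,0,0]}
    - {"fingers": 100,"dp": [-29.3,20.1,0],"turn": [0,0,0]}
    - {"fingers": 100,"dp": [0,0,0],"turn": [0,0,0]}

```text
clock: 2.6
tool_pos: [0.5193, 0.0891, 0.2227]
tcp_rot: [0.001, 0.716, 0.698, 0.0]
contact_force: [0.4, -0.4, 0.1]
opening: 1.0
```

>>> send_rows:
  steps:
    - {"fingers": 100,"dp": [0,0,25],"turn": [0,0,0]}
    - {"fingers": 100,"dp": [0,0,25],"turn": [0,0,0]}
    - {"fingers": 100,"dp": [0,0,25],"turn": [0,0,0]}
    - {"fingers": 100,"dp": [0,0,25],"turn": [0,0,0]}
    - {"fingers": 100,"dp": [0,0,10],"turn": [0,0,0]}
    - {"fingers": 100,"dp": [0,0,0],"turn": [0,0,0]}
    - {"fingers": 100,"dp": [0,0,0],"turn": [0,0,0]}

```text
clock: 3.18
tool_pos: [0.5162, 0.0932, 0.1127]
tcp_rot: [-0.0, 0.715, 0.699, -0.0]
contact_force: [0.1, -0.4, -0.3]
opening: 1.0
```

Run:
```python
from h import *
print(env.read_state()["tool_pos"],env.read_state()["joint_pos"])
for n,b in(("top",(180,330,130,300)),("side",(190,380,130,290))):
    c=env.camera(n);np.save(n+"1.npy",cloud(c));i=c["image"][b[2]:b[3],b[0]:b[1],::-1]
    cv2.imwrite(f"pics/{n}1.png",cv2.resize(i,None,fx=3.5,fy=3.5,interpolation=cv2.INTER_CUBIC))
a=cv2.imread("pics/top1.png");b=cv2.imread("pics/side1.png");h=600
o=np.hstack([cv2.resize(a,(390,442)),cv2.resize(b,(400,337*1)) if 0 else cv2.copyMakeBorder(cv2.resize(b,(400,337)),0,105,0,0,cv2.BORDER_CONSTANT)])
cv2.imwrite("pics/both1.png",o)
```

```text
[0.51620722 0.09318744 0.11270901] [1.55870672e-01 4.39214505e-01 1.92404102e+00 9.90483801e-05
 7.79276403e-01 1.77307116e-01]
```

View pics/both1.png

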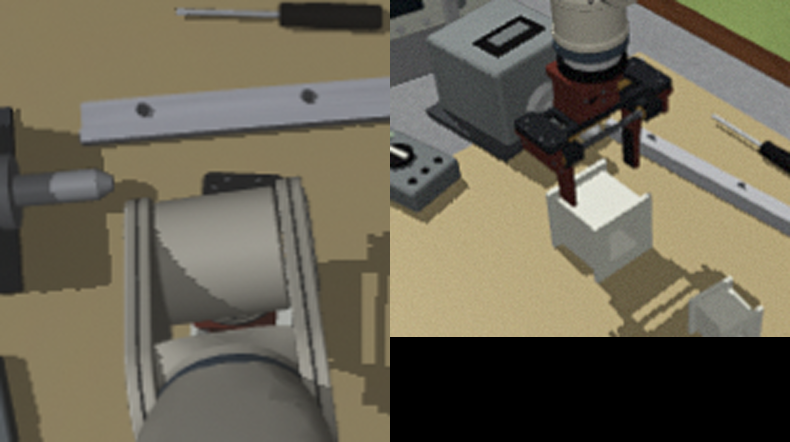

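The wrist camera views show the fingers straddling the former in x, above its body and between its flanges. The gripper's long side lies along the jaws. I'll descend now.

>>> send_rows:
  steps:
    - {"fingers": 100,"dp": [0,0,10],"turn": [0,0,0]}
    - {"fingers": 100,"dp": [0,0,10],"turn": [0,0,0]}
    - {"fingers": 100,"dp": [0,0,10],"turn": [0,0,0]}
    - {"fingers": 100,"dp": [0,0,5],"turn": [0,0,0]}
    - {"fingers": 100,"dp": [0,0,0],"turn": [0,0,0]}
    - {"fingers": 100,"dp": [0,0,0],"turn": [0,0,0]}

```text
clock: 3.78
tool_pos: [0.5159, 0.0926, 0.0771]
tcp_rot: [-0.0, 0.715, 0.699, -0.001]
contact_force: [-0.2, 0.4, 0.3]
opening: 1.0
```

Run:
```python
from h import *
c=env.camera("side");b=(220,360,150,270);i=c["image"][b[2]:b[3],b[0]:b[1],::-1]
cv2.imwrite("pics/side2.png",cv2.resize(i,None,fx=5,fy=5,interpolation=cv2.INTER_CUBIC))
```

```text
(no output)
```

View pics/side2.png

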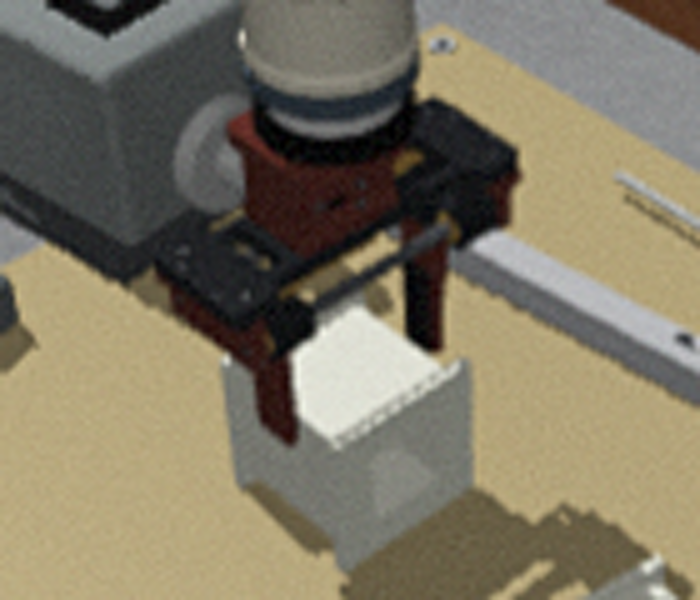

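The fingers are astride the body between the flanges, with no contact. I'll go the rest of the way down and close gently.

>>> send_rows:
  steps:
    - {"fingers": 100,"dp": [0,0,12],"turn": [0,0,0]}
    - {"fingers": 100,"dp": [0,0,12],"turn": [0,0,0]}
    - {"fingers": 100,"dp": [0,0,12],"turn": [0,0,0]}
    - {"fingers": 100,"dp": [0,0,0],"turn": [0,0,0]}
    - {"fingers": 100,"dp": [0,0,0],"turn": [0,0,0]}

```text
clock: 4.25
tool_pos: [0.5154, 0.0925, 0.0404]
tcp_rot: [-0.001, 0.715, 0.699, -0.001]
contact_force: [0.3, -0.1, 0.0]
opening: 0.998
```

>>> send_rows:
  steps:
    - {"fingers": 80,"dp": [0,0,0],"turn": [0,0,0]}
    - {"fingers": 80,"dp": [0,0,0],"turn": [0,0,0]}
    - {"fingers": 80,"dp": [0,0,0],"turn": [0,0,0]}
    - {"fingers": 80,"dp": [0,0,0],"turn": [0,0,0]}
    - {"fingers": 80,"dp": [0,0,0],"turn": [0,0,0]}
    - {"fingers": 80,"dp": [0,0,0],"turn": [0,0,0]}
    - {"fingers": 80,"dp": [0,0,0],"turn": [0,0,0]}
    - {"fingers": 80,"dp": [0,0,0],"turn": [0,0,0]}
  newtons: 12

```text
clock: 4.92
tool_pos: [0.5165, 0.0928, 0.0419]
tcp_rot: [0.0, 0.715, 0.699, 0.0]
contact_force: [-1.0, -0.1, 2.5]
opening: 0.864
```

>>> send_rows:
  steps:
    - {"fingers": 80,"dp": [0,0,0],"turn": [0,0,-1.7]}
    - {"fingers": 80,"dp": [0,0,0],"turn": [0,0,-1.7]}
    - {"fingers": 80,"dp": [0,0,0],"turn": [0,0,-1.7]}
    - {"fingers": 80,"dp": [0,0,0],"turn": [0,0,-1.7]}
    - {"fingers": 80,"dp": [0,5,0],"turn": [0,0,0]}
    - {"fingers": 80,"dp": [0,10,0],"turn": [0,0,0]}
    - {"fingers": 80,"dp": [0,10,0],"turn": [0,0,0]}
    - {"fingers": 80,"dp": [0,10,0],"turn": [0,0,0]}
    - {"fingers": 80,"dp": [0,10,0],"turn": [0,0,0]}
    - {"fingers": 80,"dp": [0,10,0],"turn": [0,0,0]}

```text
clock: 5.75
tool_pos: [0.5713, 0.098, 0.0417]
tcp_rot: [-0.0, 0.672, 0.74, -0.001]
contact_force: [-3.7, -0.4, 5.6]
opening: 0.864
```

>>> send_rows:
  steps:
    - {"fingers": 80,"dp": [0,10,0],"turn": [0,0,0]}
    - {"fingers": 80,"dp": [0,10,0],"turn": [0,0,0]}
    - {"fingers": 80,"dp": [0,10,0],"turn": [0,0,0]}
    - {"fingers": 80,"dp": [0,10,0],"turn": [0,0,0]}
    - {"fingers": 80,"dp": [0,7,0],"turn": [0,0,0]}
    - {"fingers": 80,"dp": [0,5,0],"turn": [0,0,0]}
    - {"fingers": 80,"dp": [0,3,0],"turn": [0,0,0]}
    - {"fingers": 80,"dp": [0,2,0],"turn": [0,0,0]}
    - {"fingers": 80,"dp": [0,0,0],"turn": [0,0,0]}

```text
clock: 6.5
tool_pos: [0.6284, 0.1036, 0.0417]
tcp_rot: [0.0, 0.672, 0.74, 0.0]
contact_force: [-0.8, -0.4, 3.1]
opening: 0.867
```

Run:
```python
from h import *
s=env.read_state();print(s["tool_pos"],s["tcp_rot"],s["contact_force"])
for n,b in(("side",(240,380,140,260)),):
    c=env.camera(n);np.save(n+"3.npy",cloud(c));i=c["image"][b[2]:b[3],b[0]:b[1],::-1]
    cv2.imwrite(f"pics/{n}3.png",cv2.resize(i,None,fx=5,fy=5,interpolation=cv2.INTER_CUBIC))
```

```text
[0.62836256 0.10357244 0.04170089] [1.31530148e-04 6.72098562e-01 7.40461672e-01 1.29919661e-04] [-0.82432078 -0.40681964  3.12779827]
```

View pics/side3.png

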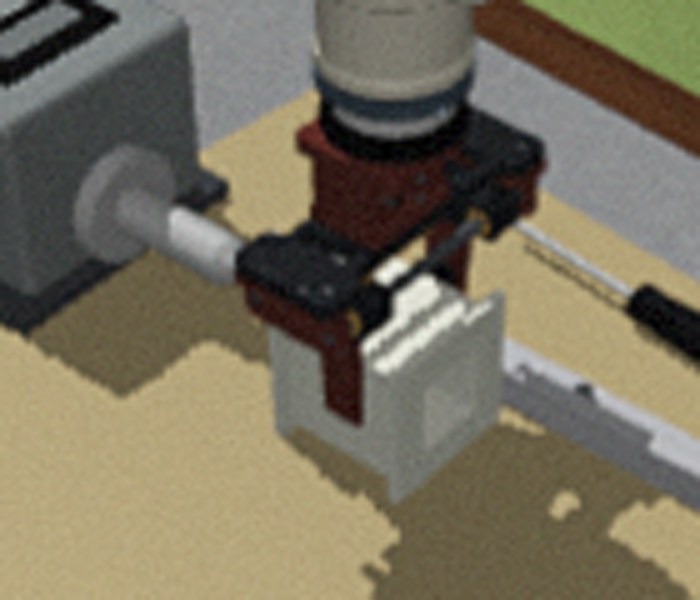

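The former is squared at about 5.5° and about 9 mm from the fence. I'll creep in until it touches.

>>> send_rows:
  steps:
    - {"fingers": 80,"dp": [0,2,0],"turn": [0,0,0]}
    - {"fingers": 80,"dp": [0,2,0],"turn": [0,0,0]}
    - {"fingers": 80,"dp": [0,1,0],"turn": [0,0,0]}
    - {"fingers": 80,"dp": [0,1,0],"turn": [0,0,0]}
    - {"fingers": 80,"dp": [0,0,0],"turn": [0,0,0]}

```text
clock: 6.97
tool_pos: [0.6339, 0.1041, 0.0417]
tcp_rot: [0.0, 0.672, 0.74, 0.0]
contact_force: [-2.6, 0.2, 4.4]
opening: 0.866
```

>>> send_rows:
  steps:
    - {"fingers": 80,"dp": [0,1,0],"turn": [0,0,0]}
    - {"fingers": 80,"dp": [0,1,0],"turn": [0,0,0]}
    - {"fingers": 80,"dp": [0,0,0],"turn": [0,0,0]}

```text
clock: 7.22
tool_pos: [0.6359, 0.1043, 0.0417]
tcp_rot: [0.0, 0.672, 0.74, 0.0]
contact_force: [-1.9, -0.4, 4.0]
opening: 0.864
```

>>> send_rows:
  steps:
    - {"fingers": 80,"dp": [0,1,0],"turn": [0,0,0]}
    - {"fingers": 80,"dp": [0,0,0],"turn": [0,0,0]}

```text
clock: 7.38
tool_pos: [0.6369, 0.1044, 0.0417]
tcp_rot: [0.0, 0.672, 0.741, 0.0]
contact_force: [-2.2, -0.5, 4.8]
opening: 0.865
```

>>> send_rows:
  steps:
    - {"fingers": 80,"dp": [0,1,0],"turn": [0,0,0]}
    - {"fingers": 80,"dp": [0,0,0],"turn": [0,0,0]}

```text
clock: 7.55
tool_pos: [0.6378, 0.1045, 0.0417]
tcp_rot: [0.0, 0.672, 0.74, 0.0]
contact_force: [-2.7, 0.6, 3.2]
opening: 0.862
```

>>> send_rows:
  steps:
    - {"fingers": 80,"dp": [0,1,0],"turn": [0,0,0]}
    - {"fingers": 80,"dp": [0,0,0],"turn": [0,0,0]}

```text
clock: 7.72
tool_pos: [0.6385, 0.1046, 0.0417]
tcp_rot: [-0.0, 0.672, 0.741, -0.0]
contact_force: [-4.8, 0.0, 5.1]
opening: 0.863
```

>>> send_rows:
  steps:
    - {"fingers": 80,"dp": [0,1,0],"turn": [0,0,0]}
    - {"fingers": 80,"dp": [0,0,0],"turn": [0,0,0]}

```text
clock: 7.88
tool_pos: [0.6386, 0.1045, 0.0417]
tcp_rot: [-0.001, 0.672, 0.741, -0.001]
contact_force: [-7.9, -0.0, 9.6]
opening: 0.863
```

Run:
```python
from h import *
s=env.read_state();print(s["tool_pos"],s["contact_force"],s["moment"])
c=env.camera("top");P=cloud(c);a=np.radians(5.54);R=np.array([[np.cos(a),-np.sin(a)],[np.sin(a),np.cos(a)]])
b=(200,330,130,230);cv2.imwrite("pics/top4.png",cv2.resize(c["image"][b[2]:b[3],b[0]:b[1],::-1],None,fx=6,fy=6,interpolation=cv2.INTER_CUBIC))
P0=np.load("top0.npy");m=(P0[...,2]>.018)&(P0[...,2]<.032);m[:,:205]=0;m[:150]=0;m[190:]=0;m[:,390:]=0
Q=P0[m][:,:2]@R;print("fence edge winder-x(rel)",np.percentile(Q[:,0],[1,5,50,95,99]))
```

```text
[0.6385931  0.10453158 0.04172979] [-7.91864278 -0.02507615  9.56740488] [-0.12557793  1.28095066  0.16466719]
fence edge winder-x(rel) [0.69027673 0.69084756 0.69649924 0.70282561 0.70371784]
```

View pics/top4.png

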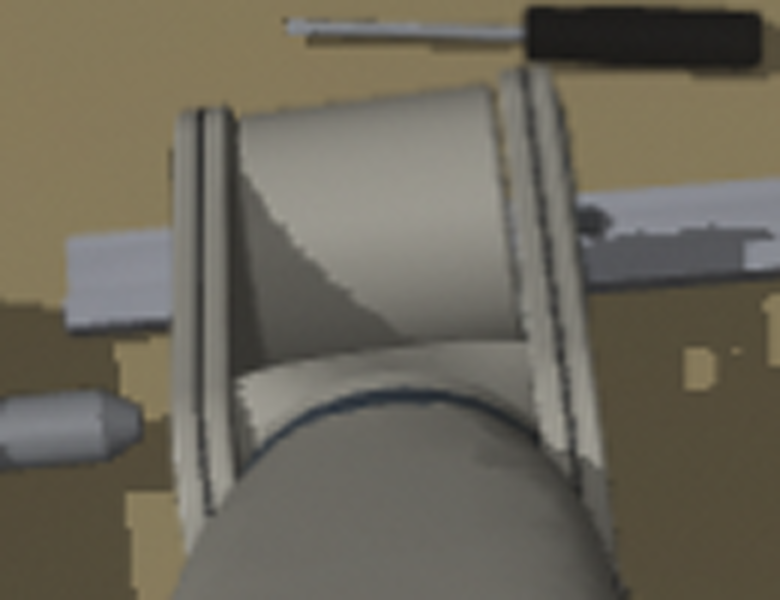

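Fence contact is confirmed: the force rose, and the contact position matches the measured fence face within 1 mm. Now I'll slide along the fence.

>>> send_rows:
  steps:
    - {"fingers": 80,"dp": [3,-0.5,0],"turn": [0,0,0]}
    - {"fingers": 80,"dp": [6,0,0],"turn": [0,0,0]}
    - {"fingers": 80,"dp": [6,0,0],"turn": [0,0,0]}
    - {"fingers": 80,"dp": [6,0,0],"turn": [0,0,0]}
    - {"fingers": 80,"dp": [6,0,0],"turn": [0,0,0]}
    - {"fingers": 80,"dp": [6,0,0],"turn": [0,0,0]}
    - {"fingers": 80,"dp": [6,0,0],"turn": [0,0,0]}
    - {"fingers": 80,"dp": [6,0,0],"turn": [0,0,0]}
    - {"fingers": 80,"dp": [5,0,0],"turn": [0,0,0]}
    - {"fingers": 80,"dp": [0,0,0],"turn": [0,0,0]}

```text
clock: 8.77
tool_pos: [0.6337, 0.1541, 0.0417]
tcp_rot: [-0.0, 0.672, 0.741, -0.001]
contact_force: [-5.9, -3.5, 8.2]
opening: 0.863
```

>>> send_rows:
  steps:
    - {"fingers": 80,"dp": [5,0,0],"turn": [0,0,0]}
    - {"fingers": 80,"dp": [5,0,0],"turn": [0,0,0]}
    - {"fingers": 80,"dp": [5,0,0],"turn": [0,0,0]}
    - {"fingers": 80,"dp": [5,0,0],"turn": [0,0,0]}
    - {"fingers": 80,"dp": [5,0,0],"turn": [0,0,0]}
    - {"fingers": 80,"dp": [5,0,0],"turn": [0,0,0]}
    - {"fingers": 80,"dp": [5,0,0],"turn": [0,0,0]}
    - {"fingers": 80,"dp": [5,0,0],"turn": [0,0,0]}
    - {"fingers": 80,"dp": [5,0,0],"turn": [0,0,0]}
    - {"fingers": 80,"dp": [0,0,0],"turn": [0,0,0]}

```text
clock: 9.6
tool_pos: [0.6292, 0.1987, 0.0417]
tcp_rot: [-0.0, 0.672, 0.741, -0.001]
contact_force: [-7.3, -3.1, 8.5]
opening: 0.865
```

Run:
```python
from h import *
s=env.read_state();print(s["tool_pos"],s["contact_force"],s["moment"])
c=env.camera("side");b=(220,360,120,240);cv2.imwrite("pics/side5.png",cv2.resize(c["image"][b[2]:b[3],b[0]:b[1],::-1],None,fx=5,fy=5,interpolation=cv2.INTER_CUBIC))
```

```text
[0.62924844 0.19873755 0.04168802] [-7.31892127 -3.12410625  8.53966315] [-0.43686484  1.05139655  0.04537945]
```

View pics/side5.png

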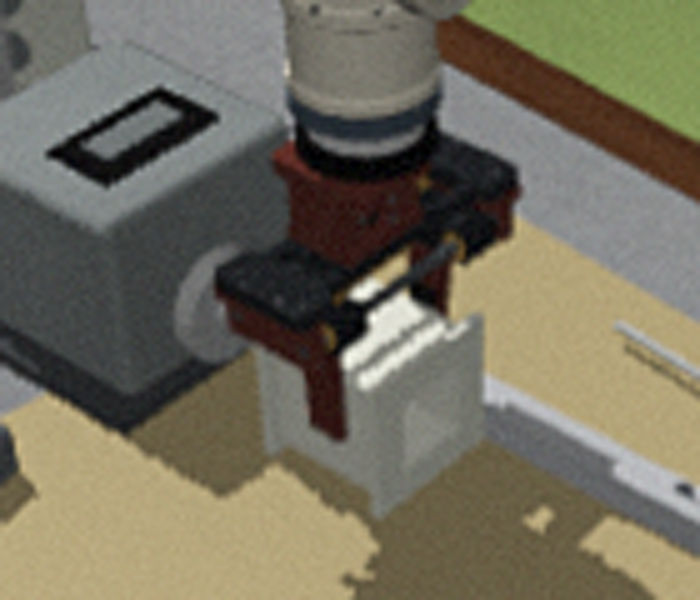

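The former is upright and going onto the arbor without snagging. I'll continue.

>>> send_rows:
  steps:
    - {"fingers": 80,"dp": [5,-0.3,0],"turn": [0,0,0]}
    - {"fingers": 80,"dp": [6,0,0],"turn": [0,0,0]}
    - {"fingers": 80,"dp": [6,0,0],"turn": [0,0,0]}
    - {"fingers": 80,"dp": [6,0,0],"turn": [0,0,0]}
    - {"fingers": 80,"dp": [6,0,0],"turn": [0,0,0]}
    - {"fingers": 80,"dp": [6,0,0],"turn": [0,0,0]}
    - {"fingers": 80,"dp": [6,0,0],"turn": [0,0,0]}
    - {"fingers": 80,"dp": [6,0,0],"turn": [0,0,0]}
    - {"fingers": 80,"dp": [6,0,0],"turn": [0,0,0]}
    - {"fingers": 80,"dp": [0,0,0],"turn": [0,0,0]}

```text
clock: 10.48
tool_pos: [0.6242, 0.252, 0.0417]
tcp_rot: [-0.0, 0.672, 0.74, -0.0]
contact_force: [-5.0, -2.0, 5.2]
opening: 0.864
```

>>> send_rows:
  steps:
    - {"fingers": 80,"dp": [2,0,0],"turn": [0,0,0]}
    - {"fingers": 80,"dp": [2,0,0],"turn": [0,0,0]}
    - {"fingers": 80,"dp": [2,0,0],"turn": [0,0,0]}
    - {"fingers": 80,"dp": [2,0,0],"turn": [0,0,0]}
    - {"fingers": 80,"dp": [0,0,0],"turn": [0,0,0]}

```text
clock: 10.9
tool_pos: [0.6235, 0.2591, 0.0417]
tcp_rot: [-0.0, 0.672, 0.74, -0.001]
contact_force: [-3.6, -5.1, 6.4]
opening: 0.868
```

>>> send_rows:
  steps:
    - {"fingers": 80,"dp": [1.5,0,0],"turn": [0,0,0]}
    - {"fingers": 80,"dp": [1.5,0,0],"turn": [0,0,0]}
    - {"fingers": 80,"dp": [0,0,0],"turn": [0,0,0]}

```text
clock: 11.15
tool_pos: [0.6232, 0.2619, 0.0417]
tcp_rot: [0.0, 0.672, 0.74, -0.001]
contact_force: [-4.1, -5.5, 6.4]
opening: 0.866
```

>>> send_rows:
  steps:
    - {"fingers": 80,"dp": [1.5,0,0],"turn": [0,0,0]}
    - {"fingers": 80,"dp": [1.5,0,0],"turn": [0,0,0]}
    - {"fingers": 80,"dp": [0,0,0],"turn": [0,0,0]}

```text
clock: 11.4
tool_pos: [0.623, 0.2649, 0.0417]
tcp_rot: [0.0, 0.672, 0.74, -0.001]
contact_force: [-4.1, -5.7, 6.7]
opening: 0.865
```

>>> send_rows:
  steps:
    - {"fingers": 80,"dp": [1,0,0],"turn": [0,0,0]}
    - {"fingers": 80,"dp": [1,0,0],"turn": [0,0,0]}
    - {"fingers": 80,"dp": [0,0,0],"turn": [0,0,0]}

```text
clock: 11.65
tool_pos: [0.6229, 0.2657, 0.0416]
tcp_rot: [0.001, 0.672, 0.741, -0.001]
contact_force: [-3.6, -10.0, 6.7]
opening: 0.869
```

>>> send_rows:
  steps:
    - {"fingers": 80,"dp": [1,0,0],"turn": [0,0,0]}
    - {"fingers": 80,"dp": [1,0,0],"turn": [0,0,0]}
    - {"fingers": 80,"dp": [0,0,0],"turn": [0,0,0]}

```text
clock: 11.9
tool_pos: [0.6228, 0.267, 0.0414]
tcp_rot: [0.001, 0.672, 0.741, -0.002]
contact_force: [-2.4, -13.2, 6.4]
opening: 0.867
```

Run:
```python
from h import *
c=env.camera("side");P=cloud(c);np.save("side6.npy",P);b=(210,350,110,230);cv2.imwrite("pics/side6.png",cv2.resize(c["image"][b[2]:b[3],b[0]:b[1],::-1],None,fx=5,fy=5,interpolation=cv2.INTER_CUBIC))
a=np.radians(5.54);R=np.array([[np.cos(a),-np.sin(a)],[np.sin(a),np.cos(a)]])
Q=P.reshape(-1,3);W=np.c_[Q[:,:2]@R-[.6456,.2565],Q[:,2]]
# rear flange face
m=(abs(W[:,0])<.044)&(abs(W[:,1]+.09)<.03)&(W[:,2]>.008)&(W[:,2]<.085);F=W[m]
h,e=np.histogram(F[:,1],np.arange(-.12,-.06,.002));print(list(zip(e.round(3),h)))
```

```text
[(np.float64(-0.12), np.int64(0)), (np.float64(-0.118), np.int64(0)), (np.float64(-0.116), np.int64(0)), (np.float64(-0.114), np.int64(0)), (np.float64(-0.112), np.int64(0)), (np.float64(-0.11), np.int64(0)), (np.float64(-0.108), np.int64(0)), (np.float64(-0.106), np.int64(0)), (np.float64(-0.104), np.int64(1)), (np.float64(-0.102), np.int64(0)), (np.float64(-0.1), np.int64(1)), (np.float64(-0.098), np.int64(29)), (np.float64(-0.096), np.int64(148)), (np.float64(-0.094), np.int64(145)), (np.float64(-0.092), np.int64(45)), (np.float64(-0.09), np.int64(22)), (np.float64(-0.088), np.int64(21)), (np.float64(-0.086), np.int64(14)), (np.float64(-0.084), np.int64(12)), (np.float64(-0.082), np.int64(10)), (np.float64(-0.08), np.int64(20)), (np.float64(-0.078), np.int64(23)), (np.float64(-0.076), np.int64(29)), (np.float64(-0.074), np.int64(20)), (np.float64(-0.072), np.int64(20)), (np.float64(-0.07), np.int64(20)), (np.float64(-0.068), np.int64(24)), (np.float64(-0.066), np.int64(34)), (np.float64(-0.064), np.int64(25))]
```

View pics/side6.png

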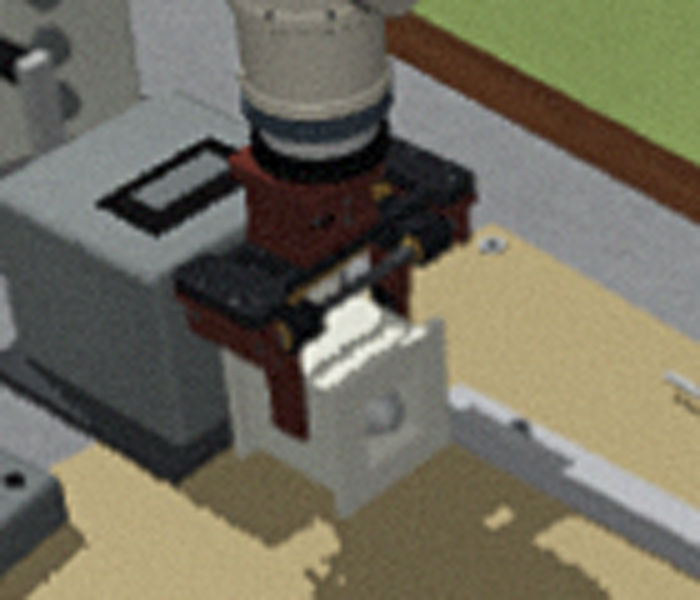

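Run:
```python
from h import *
a=np.radians(5.54);R=np.array([[np.cos(a),-np.sin(a)],[np.sin(a),np.cos(a)]])
Pn=np.mean([cloud(env.camera("side")) for _ in range(6)],0)
for nm,P in(("start",np.load("side0.npy")),("now",Pn)):
    W=np.concatenate([P[...,:2]@R-[.6456,.2565],P[...,2:]],-1)*1000
    if nm=="now":
        m=(abs(W[...,0])<44)&(abs(W[...,1]+93)<6)&(W[...,2]>4)&(W[...,2]<88)
        face=m&((abs(W[...,0])>27)|(W[...,2]<20)|(W[...,2]>72));F=W[face]
        A=np.c_[F[:,0],F[:,2]-46,np.ones(len(F))];co=np.linalg.lstsq(A,F[:,1],rcond=None)[0];print("face fit dy/dx,dy/dz,y0",co,len(F))
        print("face z range",np.percentile(F[:,2],[2,98]),"x",np.percentile(F[:,0],[2,98]))
    t=(abs(W[...,0])<7)&(abs(W[...,2]-44)<9)&(W[...,1]>-115)&(W[...,1]<-70);print(nm,"tip y",np.sort(W[t][:,1])[:14].round(1),np.median(W[t],0).round(1))
    g=W[(abs(W[...,0])<80)&(W[...,2]>100)&(W[...,2]<125)&(W[...,1]>-10)&(W[...,1]<25)];print("gear face y",np.median(g[:,1]),len(g))
```

```text
start tip y [-97.1 -96.6 -96.6 -96.3 -96.  -96.  -95.9 -95.7 -95.  -95.  -94.5 -94.4
 -94.2 -93.6] [ -2.  -93.9  48.4]
gear face y 10.756921738276414 307
face fit dy/dx,dy/dz,y0 [-7.06767755e-03  2.53855597e-03 -9.39537179e+01] 313
face z range [ 5.43512887 86.95659983] x [-42.83856826  43.04782689]
now tip y [-96.9 -96.8 -96.6 -96.3 -96.2 -96.2 -95.8 -95.8 -95.7 -95.6 -95.5 -94.9
 -94.9 -94.5] [ -2.4 -95.2  46.6]
gear face y 12.565365566598874 56
```

Using the arbor tip as the reference in the same camera (it reads −95.7 where it must be −92), the rear face is at about −90.3 mm against −90 for home, and it is square. I'll unload the arm and release.

>>> send_rows:
  steps:
    - {"fingers": 80,"dp": [-1,-0.5,0],"turn": [0,0,0]}
    - {"fingers": 90,"dp": [0,0,0],"turn": [0,0,0]}
    - {"fingers": 100,"dp": [0,0,0],"turn": [0,0,0]}
    - {"fingers": 100,"dp": [0,0,0],"turn": [0,0,0]}
    - {"fingers": 100,"dp": [0,0,0],"turn": [0,0,0]}
    - {"fingers": 100,"dp": [0,0,0],"turn": [0,0,0]}
    - {"fingers": 100,"dp": [0,0,0],"turn": [0,0,0]}

```text
clock: 12.83
tool_pos: [0.6226, 0.2691, 0.0416]
tcp_rot: [0.0, 0.672, 0.741, 0.0]
contact_force: [-0.2, 0.3, 0.5]
opening: 0.999
```

>>> send_rows:
  steps:
    - {"fingers": 100,"dp": [0,0,-5],"turn": [0,0,0]}
    - {"fingers": 100,"dp": [0,0,-5],"turn": [0,0,0]}
    - {"fingers": 100,"dp": [0,0,-5],"turn": [0,0,0]}
    - {"fingers": 100,"dp": [0,0,0],"turn": [0,0,0]}

```text
clock: 13.17
tool_pos: [0.6235, 0.2692, 0.0583]
tcp_rot: [0.001, 0.672, 0.74, 0.001]
contact_force: [0.1, -0.0, -0.9]
opening: 0.999
```

Released cleanly, with forces near 0. I'll raise the tool.

>>> send_rows:
  steps:
    - {"fingers": 100,"dp": [0,0,-15],"turn": [0,0,0]}
    - {"fingers": 100,"dp": [0,0,-20],"turn": [0,0,0]}
    - {"fingers": 100,"dp": [0,0,-25],"turn": [0,0,0]}
    - {"fingers": 100,"dp": [0,0,-25],"turn": [0,0,0]}
    - {"fingers": 100,"dp": [0,0,-25],"turn": [0,0,0]}
    - {"fingers": 100,"dp": [0,0,-25],"turn": [0,0,0]}
    - {"fingers": 100,"dp": [-25,-25,-15],"turn": [0,0,0]}
    - {"fingers": 100,"dp": [-25,-25,0],"turn": [0,0,0]}
    - {"fingers": 100,"dp": [-25,-25,0],"turn": [0,0,0]}
    - {"fingers": 100,"dp": [-25,-25,0],"turn": [0,0,0]}

```text
clock: 14.0
tool_pos: [0.5317, 0.1587, 0.2081]
tcp_rot: [0.0, 0.672, 0.741, 0.001]
contact_force: [-0.1, -0.6, -0.3]
opening: 0.997
```

>>> send_rows:
  steps:
    - {"fingers": 100,"dp": [-25,-25,0],"turn": [0,0,0]}
    - {"fingers": 100,"dp": [-25,-25,0],"turn": [0,0,0]}
    - {"fingers": 100,"dp": [-20,-20,0],"turn": [0,0,0]}
    - {"fingers": 100,"dp": [0,0,0],"turn": [0,0,0]}
    - {"fingers": 100,"dp": [0,0,0],"turn": [0,0,0]}
    - {"fingers": 100,"dp": [0,0,0],"turn": [0,0,0]}

```text
clock: 14.5
tool_pos: [0.4709, 0.0835, 0.2078]
tcp_rot: [0.001, 0.672, 0.74, 0.001]
contact_force: [0.2, -0.1, 0.4]
opening: 1.0
```

Run:
```python
from h import *
s=env.read_state();print(s["clock"],s["tool_pos"],s["contact_force"])
c=env.camera("top");cv2.imwrite("pics/top7.png",c["image"][...,::-1])
a=np.radians(5.54);R=np.array([[np.cos(a),-np.sin(a)],[np.sin(a),np.cos(a)]])
for n in("top","side"):
    P=np.mean([cloud(env.camera(n)) for _ in range(4)],0);W=np.concatenate([P[...,:2]@R-[.6456,.2565],P[...,2:]],-1)*1000
    Q=W[(abs(W[...,0])<60)&(W[...,1]>-115)&(W[...,1]<-1)&(W[...,2]>80)&(W[...,2]<100)]
    print(n,len(Q),cv2.minAreaRect(Q[:,:2].astype(np.float32)),np.percentile(Q[:,2],98))
    F=W[(abs(W[...,0])<44)&(abs(W[...,1]+93)<6)&(W[...,2]>4)&(W[...,2]<88)];print("rear",np.median(F[:,1]),len(F))
```

```text
14.5 [0.4708673  0.08350871 0.20775252] [ 0.18336634 -0.13327152  0.3951825 ]
top 1260 ((-0.7207603454589844, -46.195960998535156), (90.07066345214844, 91.57696533203125), 89.8952865600586) 93.65920007177337
rear -90.89623420033128 155
side 312 ((-0.0301361083984375, -51.31028747558594), (87.5777816772461, 92.5900650024414), 89.9352035522461) 89.84746440232692
rear -93.9934056258692 362
```

View pics/top7.png

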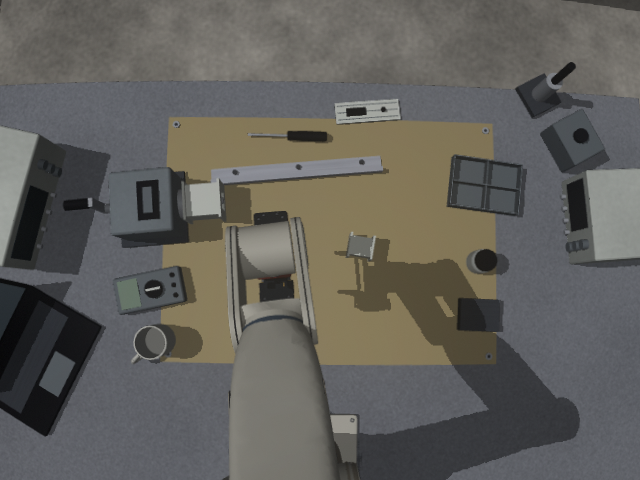

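The picture shows the former on the arbor against the collar, at about (205,200). The small former at (362,246) and all the other objects are where they were at the start. I'll hand the job in.

```bash
python3 -c "
from cell import env
print(env.finish_job())"
```

```text
the job is handed in; nothing more can be done
None
```

I loaded the larger former on the winder and handed the job in at about 15 s on the robot's clock. `finish_job` reports no verdict, so the result below rests on my own last checks.

**What I did:** I gripped the body lightly between the flanges (12 N) and turned the former about 7° square to the winder. I slid it along the bench until it touched the fence, about 8 N at most. Then I slid it along the fence onto the arbor until the collar stopped it at about 13 N, let go, and moved the arm clear. I never commanded a lift.

**Last checks:**
- **Top camera:** the former's centre is at winder x −0.7 mm, y −46 mm (fully home is 0, −45), and it is square within about 0.1°. Its top is at about 93 mm against the nominal 92, so it sits flat on the bench.
- **Other objects:** in the last picture the smaller former and everything else look unmoved. I compared these by eye and did not measure them.
- **Robot:** the force reading is near zero and the arm is clear of everything.

**One disagreement:** the side camera put the former 3–5 mm further from the collar, with the rear face at −94 mm instead of −90. It misread the arbor tip by about the same amount (−95.7 mm where it must be −92). Corrected for that, the rear face comes out at −90.3 mm, which agrees with fully home.

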